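# Sort the jars and the mill back into their stands

### The job

Breakfast and cooking are over: put everything back in its own stand. The pepper mill and the spice jar go in the seasoning stand, the short one with two unequal holes, the mill in its larger hole and the spice jar in the smaller; the honey jar and the jam jar go in the longer breakfast stand, one in each of its equal holes. Lower each one right down on to the base board before you let go of it, so that all stand upright; drop nothing, knock nothing over, mind the tap by the sink (35 cm tall), the window sill and the wall cupboard (55 cm above the worktop on the left), and leave the garlic and the tin where they are.

Things in the scene. Friction and masses are not known exactly. Their poses are not given: they have to be found in the camera images.
- seasoning_stand: Pale wooden two-tier jar stand, does not shift. Things stand on its base board, 14 mm above the worktop; over it a 12 mm upper board with round holes, top at 44 mm. 92 x 158 mm from above, long along its y axis, two unequal holes: 74 mm wide at y = -34 mm (for the mill) and 58 mm at y = +42 mm (for the spice jar), x = 0. Empty at the start. Origin: centre of its outline, at worktop height.
- breakfast_stand: Pale wooden two-tier jar stand, does not shift. Things stand on its base board, 14 mm above the worktop; over it a 12 mm upper board with round holes, top at 44 mm. 100 x 194 mm from above, long along its y axis, two equal 84 mm holes at y = -47 and +47 mm (x = 0). Empty at the start. Origin: centre of its outline, at worktop height.
- spice_jar: Slim spice jar: clear glass, 41 mm across, 105 mm tall with a dark cylindrical cap of 40 mm on top (the upper 20 mm, grasp it there), 0.11 kg; stands upright on the worktop. Origin at the centre of its underside; z up along its own axis.
- pepper_mill: Turned dark-wood pepper mill, 58 mm across at the foot, 150 mm tall, 0.14 to 0.24 kg: a round head 49 mm across from 109 to 138 mm up (grasp it there), with a small bright knob above; stands upright on the worktop. The head does not turn. Origin at the centre of its underside; z up along its own axis.
- honey_jar: Tall wide glass jar with yellow-brown contents and a red lid: 100 mm tall, body 60 mm, lid 65 mm across and 11 mm thick at the top (grasp the lid), 0.26 to 0.53 kg; stands upright on the worktop. Origin at the centre of its underside; z up along its own axis.
- jam_jar: Shorter wide glass jar with red contents and a red lid: 86 mm tall, body 62 x 70 mm, lid 65 mm across, 11 mm thick at the top (grasp the lid), 0.2 to 0.4 kg; stands upright on the worktop. Origin at the centre of its underside; z up along its own axis.
- garlic: Bystander: garlic bulb, 50 mm across, 51 mm high, on the worktop behind the stands; loose, to be left alone. Origin at the centre of its underside; z up along its own axis.
- half_tin: Bystander: food tin with a paper label, 75 mm across, 58 mm high, on the worktop behind the stands; loose, to be left alone. Origin at the centre of its underside; z up along its own axis.

How it is judged:
By the outcome, as a careful person would: the job done as asked, in the order asked, and still so for the second after the job is handed in, with the robot touching nothing.
It also fails if it takes over 96 s, if anything falls off the work surface, if the arm or the gripper's body presses on something with over 40 N, if the wrist force passes 120 N, or if a joint passes its speed limit or range.

### The arm

A 7-joint arm with a two-finger parallel gripper is mounted at the origin on a cart in front of the work surface, level with it; the furniture and walls round the work are solid. World frame = base frame: x ahead of the robot, y to its left, z up, the work surface at z = 0. Lengths are in m, angles in rad, forces in N, time in s.
With the tool pointing down it reaches from about 0.4 to 0.75 m from the base axis. Payload 19.5 kg.
Tool frame: the origin (TCP) lies midway between the tips of the shut fingers; the grasp point (between the pads) lies 19 mm behind it; z points along the fingers, y is the line along which they close (so a half turn about z gives the same grasp; the last joint's range is limited). The gripper opens to 85 mm and grips with 20 to 120 N. Pads are 22 mm wide; open, the fingers measure 114 mm over their backs; the gripper's body (76 mm by 85 mm) begins 54 mm behind the grasp point. The pads swing forward as they close: fully open they stand 13 mm farther back than shut.
Start: joints at [-1.25, 0.707, -0.028, 1.485, 0.022, 0.951, -0.075], TCP at [0.204, 0.538, 0.231] pointing down, gripper open.
Joint ranges: [-2.71, 2.71], [-0.32, 2.16], [-1.57, 1.52], [0, 2.45], [-1.46, 4.6], [0, 2.02], [-2.83, 2.83]. Speed limits (rad/s): [1.89, 1.89, 2.57, 2.57, 3.01, 3.01, 3.01].

### API

Orientations are given as [roll, pitch, yaw] about the fixed x, y, z axes, in that order (R = Rz(yaw) Ry(pitch) Rx(roll)).
In Python, from cell import readout, get_image, calibration, arm, search_frame, silhouettes, place_of gives the robot as it stands. The module is installed in compiled form; this text tells all that it offers.
- The arm moves only by the shell command python3 -m crank 'ROWS' [FORCE]. ROWS is a JSON object of lists of equal length, an entry for each row: "gripper": the closure in counts, from 0 (fully open) to 255 (shut); "travel": the shift along the tool's x, y, z in mm, a list of three; "twist": the turn about the tool's z in rad. A call has 1 to 8 rows; each row is the pose to reach, as a shift and turn from the pose commanded when the call began, along the tool's axes at that moment; what a row does not reach only later rows make up. A row lasts 1/12 s, in which the tool goes at most 41.7 mm and 7.16 degrees, less where a joint would pass 70% of its speed; a pose out of reach is approached as far as the arm can. A call with a gripper value outside its range is refused whole. The fingers move at their own pace and stop on an object; FORCE is the grip in N (left out, the last holds). Time passes only in rows, so rows that repeat a pose let the fingers close. It gives the time, the measured TCP pose, the force, the opening and the grip force at its end, in the units of the state.
- readout.observe(): the state, without advancing time (a new reading comes with each control period).
- get_image(name): name is "scene" or "top" or "wrist"; returns the picture (384x512x3 uint8, blue, green, red); there is no depth.
- calibration(name): a dict with "vertical_fov" (degrees; the focal length in pixels is half the picture's height over the tangent of half this angle, whatever the lens; pixels are square), "cx", "cy" (the principal point, pixels), "rvec" (rotation vector, rad) and "tvec" (3), from world to camera coordinates, as OpenCV has them. Camera axes: x right, y down, z forward; pixel columns grow to the right and rows downward; lengths in m; the calibration is good to about 2 mm. A picture is of the moment at which its call begins: read the wrist's pose just before it. calibration takes no time and is no camera call; for the wrist camera it gives the pose at the moment of the call.
- arm.sign_off(): hands the job in; it is judged then, once.
Trained networks look in the newest picture that a camera, given by its name, has taken for a name from the list of things; names that differ only in an ending like _2 or _b are one class to them, and where a whole thing is asked for, a point or a joint stands for the part that bears it (a point fixed in the world has none). Each returns a list of dicts, best first, with "p" (0 to 1); they miss things now and then, are a little off and sometimes report something else, mostly with a low value. They report only what shows in the picture. A call takes as long as a camera call.
- search_frame(camera, target): "extent" ([centre column, centre row, width, height] as shares, 0 to 1, of the picture: columns of its width, rows of its height, round what is visible of it).
- silhouettes(camera, target): "mask" (384x512 bool, what is visible of it) and "extent" ([centre column, centre row, width, height] as shares, 0 to 1, of the picture: columns of its width, rows of its height, round what is visible of it).
- place_of(camera, target): "position" ([column, row] as shares, 0 to 1, of the picture: columns of its width, rows of its height: a listed point, or the origin of a listed thing).
The state is a dict: "t": time; "joint_pos": joint angles; "joint_velocities": joint speeds; "tau": joint torques, N m; "tcp_pos": TCP position; "ee_rot": TCP orientation; "ft_force": force on the tool from outside, world axes, zero at the start; "ft_torque": the same for the moment, N m; "grip_width": finger opening in m; "grip_force": force on a finger pad.
Only numpy, scipy, OpenCV 4.12 (cv2) and the standard library are available. Lean on these libraries where they do the work, as an engineer would, in place of code of your own. Each camera call takes 0.05 s, during which the arm holds its last target. There are 200 camera calls.

## Working session

There is one attempt and no reset: what is moved stays moved. The work goes in short steps, Python scripts to look and compute and a shell command to move; the robot and the scene stay as the last step left them, time stands still between calls to the robot, and variables do not carry over. Pictures are saved under pics/ and viewed, at most 14 in all, crops included, and the job is handed in when it is done.

```bash
mkdir -p pics; cat > h.py <<'E'
import numpy as np, cv2
from cell import *
def cam(n):
    c=calibration(n); f=192/np.tan(np.radians(c["vertical_fov"])/2)
    R=cv2.Rodrigues(np.array(c["rvec"],float))[0]; t=np.array(c["tvec"],float).ravel()
    return f,c["cx"],c["cy"],R,t
def ray(C,u,v):
    f,cx,cy,R,t=C; d=R.T@np.array([(u-cx)/f,(v-cy)/f,1]); return -R.T@t,d
def onz(C,u,v,z):
    o,d=ray(C,u,v); return o+d*(z-o[2])/d[2]
def proj(C,P):
    f,cx,cy,R,t=C; p=R@np.array(P,float)+t; return np.array([f*p[0]/p[2]+cx,f*p[1]/p[2]+cy])
def tri(a):
    A=0;b=0
    for C,(u,v) in a:
        o,d=ray(C,u,v); d=d/np.linalg.norm(d); M=np.eye(3)-np.outer(d,d); A=A+M; b=b+M@o
    return np.linalg.solve(A,b)
E
python3 - <<'E'
from h import *
print(readout.observe())
ims={n:get_image(n) for n in("scene","top")}
for n in ims: cv2.imwrite(f"pics/{n}0.png",ims[n]); print(n,calibration(n))
C={n:cam(n) for n in ims}
for o in "seasoning_stand breakfast_stand spice_jar pepper_mill honey_jar jam_jar garlic half_tin".split():
    pts=[]
    for n in ims:
        r=place_of(n,o)[:2]
        for q in r:
            u,v=q["position"][0]*512,q["position"][1]*384
            print(o,n,round(q["p"],2),round(u),round(v),onz(C[n],u,v,0).round(3))
        if r: pts.append((C[n],(r[0]["position"][0]*512,r[0]["position"][1]*384)))
    if len(pts)==2: print("   tri",tri(pts).round(3))
E
```

```text
{'t': 0.0, 'joint_pos': array([-1.24969982,  0.70707152, -0.0276274 ,  1.48498634,  0.02199972,
        0.9508699 , -0.07552448]), 'joint_velocities': array([-1.18050771e-03, -7.02889043e-04, -1.04912362e-03,  2.87223278e-04,
        1.94257623e-03, -2.35757403e-05,  2.96411554e-04]), 'tau': array([ 1.88320914e-04, -8.83199644e+01,  1.23472787e+00, -2.36165518e+01,
        1.68995513e-02,  6.53928713e-03, -1.63853042e-05]), 'tcp_pos': array([0.20396894, 0.53734186, 0.23084842]), 'ee_rot': array([-3.14056017e+00,  2.46052260e-05,  2.77877932e+00]), 'ft_force': array([-1.04766359,  0.03596627,  0.38365677]), 'ft_torque': array([-0.04643516,  0.04235122,  0.03532158]), 'grip_force': 0.0, 'grip_width': 0.08524335256778472}
scene {'vertical_fov': 56.9905614191379, 'cx': 255.67581189855542, 'cy': 191.02269595836754, 'rvec': array([ 2.17298868,  0.11627071, -0.06790387]), 'tvec': array([-0.58499897,  0.10033879,  0.84900433])}
top {'vertical_fov': 50.99006110115482, 'cx': 261.2306357936381, 'cy': 192.22097029386708, 'rvec': array([ 2.0712752 , -2.14862719,  0.22721267]), 'tvec': array([0.22483559, 0.57108173, 0.9016446 ])}
seasoning_stand scene 0.85 269 190 [0.6   0.245 0.   ]
seasoning_stand top 0.64 252 190 [0.598 0.228 0.   ]
   tri [0.599 0.228 0.01 ]
breakfast_stand scene 0.65 290 246 [0.665 0.023 0.   ]
breakfast_stand top 0.96 329 164 [0.659 0.027 0.   ]
   tri [ 0.663  0.026 -0.004]
spice_jar top 0.82 282 248 [0.448 0.158 0.   ]
pepper_mill scene 0.7 202 168 [0.384 0.345 0.   ]
pepper_mill top 0.61 204 280 [0.379 0.349 0.   ]
   tri [ 0.381  0.35  -0.004]
honey_jar scene 0.63 215 234 [0.486 0.047 0.   ]
jam_jar scene 0.79 200 186 [0.403 0.242 0.   ]
jam_jar top 0.87 251 266 [0.408 0.236 0.   ]
   tri [0.407 0.236 0.005]
garlic top 0.49 302 121 [0.78  0.088 0.   ]
half_tin scene 0.91 327 196 [0.76 0.23 0.  ]
half_tin top 0.81 249 131 [0.758 0.23  0.   ]
   tri [ 0.759  0.23  -0.   ]
```

View pics/scene0.png

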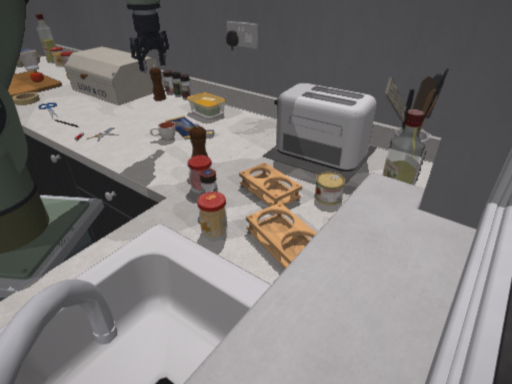

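View pics/top0.png

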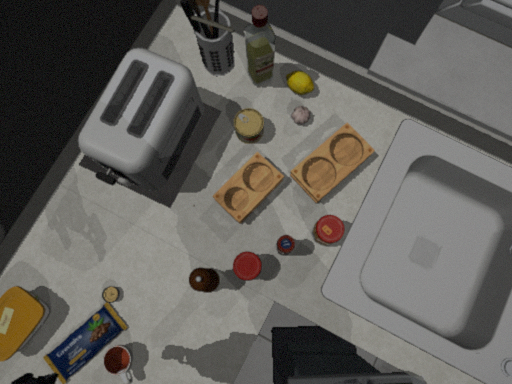

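The scene view shows the mill (199,140), jam (200,170), spice jar (208,183) and honey (212,210), with the stands at (269,186) and (290,240). The top view shows the mill (204,280), jam (247,266), spice (286,245) and honey (329,229). There the seasoning stand is at (249,187) with its big hole at (258,177), and the breakfast stand is at (333,161). Next I fit the known shapes to the silhouettes in both views, with z left free.

```bash
cat > fit.py <<'E'
from h import *
from scipy.optimize import minimize
def ring(r,z,n=32,ry=None):
    a=np.linspace(0,2*np.pi,n,endpoint=False); return np.c_[r*np.cos(a),(ry or r)*np.sin(a),0*a+z]
def box(x,y,z0,z1): return np.array([[sx*x/2,sy*y/2,z] for sx in(-1,1) for sy in(-1,1) for z in(z0,z1)])
S=dict(seasoning_stand=[box(.092,.158,0,.044)],breakfast_stand=[box(.1,.194,0,.044)],
 spice_jar=[np.r_[ring(.0205,0),ring(.0205,.08),ring(.02,.105)]],
 pepper_mill=[np.r_[ring(.029,0),ring(.029,.02)],np.r_[ring(.0245,.115),ring(.0245,.132)],np.r_[ring(.018,.0),ring(.018,.138)],np.r_[ring(.006,.13),ring(.006,.15)]],
 honey_jar=[np.r_[ring(.0325,.089),ring(.0325,.1)],np.r_[ring(.03,0),ring(.03,.09)]],
 jam_jar=[np.r_[ring(.0325,.075),ring(.0325,.086)],np.r_[ring(.0325,0),ring(.0325,.075)]])
def render(C,o,p):
    m=np.zeros((384*4,512*4),np.uint8); x,y,z,w=p; c,s=np.cos(w),np.sin(w)
    for part in S[o]:
        P=part@np.array([[c,s,0],[-s,c,0],[0,0,1]])+[x,y,z]
        f,cx,cy,R,t=C; q=P@R.T+t; uv=np.c_[f*q[:,0]/q[:,2]+cx,f*q[:,1]/q[:,2]+cy]
        cv2.fillConvexPoly(m,cv2.convexHull(((uv+.5)*4).astype(np.int32)),1)
    return cv2.resize(m.astype(np.float32),(512,384),interpolation=cv2.INTER_AREA)
def iou(a,b): return np.minimum(a,b).sum()/np.maximum(a,b).sum()
def fit(o,obs,p0,free):
    free=list(free)
    def cost(v):
        p=np.array(p0,float); p[free]=v; return -sum(iou(render(C,o,p),m) for C,m in obs)
    s=np.array([.01,.01,.01,.1])[free]
    v0=np.array(p0,float)[free]; sim=np.r_[[v0],v0+np.diag(s)]
    for _ in range(2):
        r=minimize(cost,sim[0],method="Nelder-Mead",options=dict(initial_simplex=sim,xatol=1e-4,fatol=1e-5)); sim=np.r_[[r.x],r.x+np.diag(s)/2]
    return r.x,-r.fun/len(obs)
E
cat > m1.py <<'E'
from fit import *
C={n:cam(n) for n in("scene","top")}
for n in C: get_image(n)
p0=dict(seasoning_stand=(.6,.228,0,.4),breakfast_stand=(.663,.026,0,.4),spice_jar=(.448,.158,0,0),pepper_mill=(.381,.35,0,0),honey_jar=(.486,.047,0,0),jam_jar=(.407,.236,0,0))
M={}
for o in p0:
    obs={}
    for n in C:
        for q in silhouettes(n,o):
            m=np.asarray(q["mask"]).astype(np.uint8)
            if "stand" in o: 
                h=np.zeros_like(m); cv2.fillConvexPoly(h,cv2.convexHull(np.argwhere(m)[:,::-1].astype(np.int32)),1); m=h
            e=iou(render(C[n],o,p0[o]).astype(float),m.astype(float))
            if e>.3 and n not in obs: obs[n]=(C[n],m.astype(np.float32)); print(o,n,round(q["p"],2),"e",round(e,2),m.sum())
    fr=(0,1,3) if "stand" in o else (0,1)
    best=None
    starts=[p0[o][:3]+(w,) for w in (np.arange(0,3,.35) if "stand" in o else [0])]
    bp=max(starts,key=lambda p:sum(iou(render(c,o,p),m) for c,m in obs.values()))
    for sub in (list(obs),["top"],["scene"]):
        L=[obs[s] for s in sub if s in obs]
        if L: print("  ",sub,*[np.round(a,4) for a in fit(o,L,bp,fr)])
    if len(obs)==2: print("   zfree",*[np.round(a,4) for a in fit(o,list(obs.values()),bp,sorted(fr+(2,)))])
E
python3 m1.py
```

```text
seasoning_stand scene 0.69 e 0.72 1755
seasoning_stand top 0.64 e 0.73 2525
   ['scene', 'top'] [0.5994 0.235  0.7555] 0.9452
   ['top'] [0.5998 0.2349 0.7738] 0.9721
   ['scene'] [0.5975 0.2379 0.7348] 0.9229
   zfree [5.991e-01 2.352e-01 5.000e-04 7.496e-01] 0.9433
breakfast_stand scene 0.9 e 0.55 2651
breakfast_stand top 0.89 e 0.75 3300
   ['scene', 'top'] [0.6572 0.0247 0.6826] 0.8145
   ['top'] [0.6571 0.0236 0.684 ] 0.9719
   ['scene'] [0.6269 0.0631 0.689 ] 0.739
   zfree [0.6558 0.0244 0.0029 0.6861] 0.8166
spice_jar scene 0.57 e 0.52 376
spice_jar top 0.54 e 0.77 317
   ['scene', 'top'] [0.4513 0.1539] 0.7506
   ['top'] [0.4513 0.1539] 0.9545
   ['scene'] [0.4482 0.1658] 0.5513
   zfree [0.451  0.1542 0.0034] 0.7469
pepper_mill scene 0.63 e 0.48 421
pepper_mill top 0.83 e 0.72 605
   ['scene', 'top'] [0.3805 0.34  ] 0.7186
   ['top'] [0.3804 0.3399] 0.9233
   ['scene'] [0.3849 0.3268] 0.5232
   zfree [ 0.3803  0.341  -0.0068] 0.7313
honey_jar scene 0.74 e 0.9 1300
honey_jar top 0.83 e 0.8 767
   ['scene', 'top'] [0.4817 0.052 ] 0.9341
   ['top'] [0.4814 0.0527] 0.957
   ['scene'] [0.4834 0.0476] 0.958
   zfree [ 0.4817  0.0521 -0.0038] 0.9573
jam_jar scene 0.57 e 0.61 543
jam_jar top 0.79 e 0.78 634
   ['scene', 'top'] [0.4058 0.2421] 0.7742
   ['top'] [0.4058 0.2424] 0.9265
   ['scene'] [0.4055 0.2428] 0.6234
   zfree [ 0.4059  0.2425 -0.0029] 0.7759
```

```bash
cat > go.py <<'E'
import sys
from h import *
def go(x,y,z,yaw=None):
    s=readout.observe(); p=s["tcp_pos"]; w=s["ee_rot"][2]; R=cv2.Rodrigues(np.array([0,0,w]))[0]@np.diag([1,-1,-1])
    d=R.T@(np.array([x,y,z])-p)*1000
    print("tcp",p.round(4),"rot",s["ee_rot"].round(3),"f",s["ft_force"].round(1),"w",round(s["grip_width"],4),"t",round(s["t"],1))
    print("travel mm",d.round(1),"len",round(np.linalg.norm(d)),"twist",None if yaw is None else round(w-yaw,3))
if __name__=="__main__": go(*map(float,sys.argv[1:]))
E
python3 go.py .3804 .3399 .231 2.31
python3 - <<'E'
from h import *
im=get_image("top"); C=cam("top"); im=cv2.imread("pics/top0.png")
def st(x,y,w,hs):
    for h,r in hs:
        c=np.array([x-np.sin(w)*h,y+np.cos(w)*h]); print(h,c.round(4))
        a=np.linspace(0,2*np.pi,40)
        q=np.array([proj(C,[c[0]+r*np.cos(t),c[1]+r*np.sin(t),.044]) for t in a])
        cv2.polylines(im,[(q*16).astype(np.int32)],True,(0,255,0),1,shift=4)
st(.5998,.2349,.7738,[(-.034,.037),(.042,.029)]); st(.6571,.0236,.684,[(-.047,.042),(.047,.042)])
cv2.imwrite("pics/chk.png",cv2.resize(im[110:260,190:400],None,fx=3.5,fy=3.5,interpolation=cv2.INTER_CUBIC))
E
```

```text
tcp [0.2041 0.5375 0.2313] rot [-3.141 -0.     2.779] f [ 0.5 -0.4  0.7] w 0.0851 t 1.6
travel mm [-235.  -122.2    0.3] len 265 twist 0.469
-0.034 [0.6236 0.2106]
0.042 [0.5704 0.2649]
-0.047 [ 0.6868 -0.0128]
0.047 [0.6274 0.06  ]
```

View pics/chk.png

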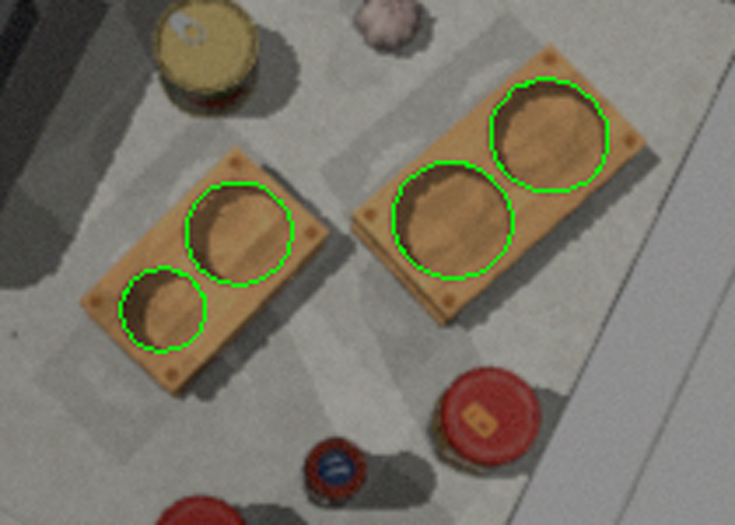

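The projected hole rims (green) lie on the drawn holes to about a pixel, and the large hole is on the sill side, so the stand poses hold. Now I move above the mill.

```bash
python3 -m crank '{"gripper":[0,0,0,0,0,0,0,0],"travel":[[-34,-17,0],[-67,-35,0],[-101,-52,0],[-134,-70,0],[-168,-87,0],[-201,-105,0],[-235,-122,0],[-235,-122,0]],"twist":[0.1,0.2,0.3,0.4,0.47,0.47,0.47,0.47]}' 50
python3 go.py .3804 .3399 .215
python3 - <<'E'
from h import *
C=cam("wrist"); im=get_image("wrist"); cv2.imwrite("pics/w1.png",im)
for o in("pepper_mill","jam_jar"):
    for q in silhouettes("wrist",o)[:2]: print(o,q["p"],(np.array(q["extent"])*[512,384,512,384]).round(1))
print("proj head top, knob, foot",proj(C,[.3804,.3399,.138]),proj(C,[.3804,.3399,.15]),proj(C,[.3804,.3399,0]))
E
```

```text
t: 2.32
tcp_pos: [0.3853, 0.3343, 0.2316]
ee_rot: [3.141, 0.003, 2.3]
ft_force: [2.0, -1.7, 0.1]
grip_width: 0.0853
grip_force: 0.0
tcp [0.3853 0.3343 0.2316] rot [3.141e+00 3.000e-03 2.300e+00] f [ 2.  -1.7  0.1] w 0.0853 t 2.3
travel mm [ 7.4  0.1 16.6] len 18 twist None
pepper_mill 0.64 [257.  170.5  59.1  78.4]
jam_jar 0.84 [214.1 240.   69.2  86.1]
proj head top, knob, foot [249.50136826 183.60703594] [249.44264898 187.72124712] [249.91907887 154.33982048]
```

View pics/w1.png

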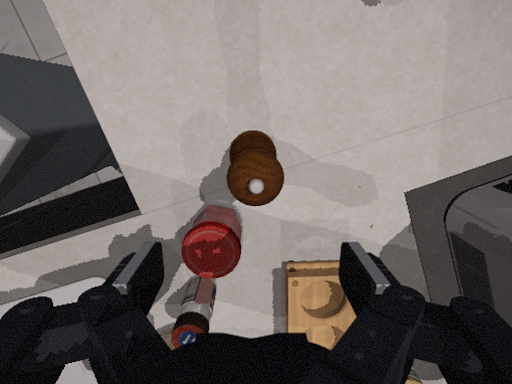

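The wrist picture shows the mill's knob at (256,186), its head at (255,177), the jam lid at (211,248) and the spice cap at (188,335). The arm was still settling, so I measure again and fit both wrist positions.

```bash
python3 -m crank '{"gripper":[0,0],"travel":[[0,0,0],[0,0,0]],"twist":[0,0]}' 
python3 - <<'E'
from fit import *
from go import go
get_image("wrist"); C=cam("wrist"); im=get_image("wrist"); 
P=dict(pepper_mill=(.3804,.3399,0,0),jam_jar=(.4058,.2424,0,0))
for o in P:
    q=silhouettes("wrist",o)
    if q: print(o,q[0]["p"],fit(o,[(C,q[0]["mask"].astype(np.float32))],P[o],(0,1)))
hsv=cv2.cvtColor(im,cv2.COLOR_BGR2HSV); k=np.zeros(im.shape[:2],np.uint8); k[150:215,230:290]=1
m=((hsv[...,2]>110)&(hsv[...,1]<60)).astype(np.uint8)*k; n,l,st,ce=cv2.connectedComponentsWithStats(m)
for i in range(1,n): 
    if 30<st[i,4]<400: print("blob",st[i,4],ce[i],onz(C,*ce[i],.146))
go(.3804,.3399,.231)
E
```

```text
t: 2.63
tcp_pos: [0.3797, 0.3409, 0.2312]
ee_rot: [-3.141, -0.0, 2.311]
ft_force: [0.3, -0.3, 0.7]
grip_width: 0.0854
grip_force: 0.0
pepper_mill 0.87 (array([0.38078741, 0.34494513]), np.float64(0.9554719924926758))
jam_jar 0.73 (array([0.40905026, 0.24445113]), np.float64(0.9559652209281921))
blob 155 [255.81935484 196.23870968] [0.38383366 0.34401217 0.146     ]
blob 68 [236.63235294 211.41176471] [0.38112348 0.32405636 0.146     ]
tcp [0.3801 0.3405 0.2312] rot [-3.141  0.     2.31 ] f [-1.   0.1  0.8] w 0.0853 t 2.8
travel mm [-0.6 -0.2  0.2] len 1 twist None
```

```bash
python3 -m crank '{"gripper":[0,0,0,0,0,0,0,0],"travel":[[1,3,15],[1,3,40],[1,3,65],[1,3,90],[1,3,115],[1,3,132],[1,3,132],[1,3,132]],"twist":[0,0,0,0,0,0,0,0]}'
python3 -m crank '{"gripper":[120,255,255,255,255,255,255,255],"travel":[[0,0,0],[0,0,0],[0,0,0],[0,0,0],[0,0,0],[0,0,0],[0,0,0],[0,0,0]],"twist":[0,0,0,0,0,0,0,0]}' 50
python3 go.py .6236 .2106 .231
```

```text
t: 3.5
tcp_pos: [0.3818, 0.3428, 0.0993]
ee_rot: [-3.141, 0.0, 2.309]
ft_force: [1.0, 0.1, 1.0]
grip_width: 0.0852
grip_force: 0.0
t: 4.17
tcp_pos: [0.3823, 0.3433, 0.1006]
ee_rot: [3.14, -0.0, 2.309]
ft_force: [-2.8, -0.7, 19.5]
grip_width: 0.0466
grip_force: 48.0
tcp [0.3823 0.3433 0.1006] rot [ 3.14  -0.     2.309] f [-2.8 -0.7 19.5] w 0.0466 t 4.2
travel mm [-260.5   89.3 -130.4] len 305 twist None
```

```bash
python3 -m crank '{"gripper":[255,255,255,255,255,255],"travel":[[0,0,-5],[0,0,-12],[0,0,-25],[0,0,-40],[0,0,-40],[0,0,-40]],"twist":[0,0,0,0,0,0]}' 50
python3 - <<'E'
from fit import *
get_image("wrist");im=get_image("wrist"); cv2.imwrite("pics/w2.png",im)
E
```

```text
t: 4.67
tcp_pos: [0.3822, 0.3431, 0.1399]
ee_rot: [3.14, -0.0, 2.309]
ft_force: [-0.2, -0.2, -2.6]
grip_width: 0.0463
grip_force: 51.6
```

View pics/w2.png

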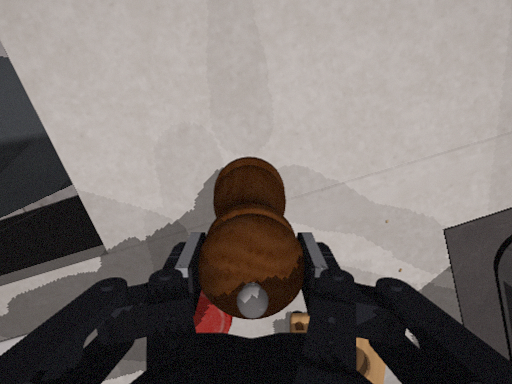

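Mill held upright at (252,265), with the weight felt in the wrist. I lift it and carry it to its hole.

```bash
python3 -m crank '{"gripper":[255,255,255,255,255,255,255,255],"travel":[[0,0,-25],[0,0,-60],[-20,7,-75],[-48,16,-75],[-80,27,-75],[-112,38,-75],[-144,49,-75],[-170,58,-75]],"twist":[0,0,0,0,0,0,0,0]}' 50
python3 -m crank '{"gripper":[255,255,255,255,255,255],"travel":[[-30,10,0],[-60,20,0],[-80,28,0],[-90,31,0],[-90,31,0],[-90,31,0]],"twist":[0,0,0,0,0,0]}' 50
python3 - <<'E'
from fit import *
from go import go
get_image("wrist"); C=cam("wrist"); im=get_image("wrist"); cv2.imwrite("pics/w3.png",im)
P=dict(seasoning_stand=(.5998,.2349,0,.7738),breakfast_stand=(.6571,.0236,0,.684))
for o in P:
    q=silhouettes("wrist",o)
    if q: 
        m=q[0]["mask"].astype(np.uint8); print(o,q[0]["p"],m.sum(),iou(render(C,o,P[o]),m.astype(np.float32)))
for c,r in (([.5704,.2649],.029),([.6236,.2106],.037)):
    a=np.linspace(0,2*np.pi,40); q=np.array([proj(C,[c[0]+r*np.cos(t),c[1]+r*np.sin(t),.044]) for t in a])
    cv2.polylines(im,[(q*16).astype(np.int32)],True,(0,255,0),1,shift=4)
cv2.imwrite("pics/w3.png",im)
go(.6236,.2106,.215,2.31)
E
```

```text
t: 5.43
tcp_pos: [0.541, 0.2541, 0.2134]
ee_rot: [-3.14, 0.0, 2.308]
ft_force: [-0.3, 0.7, -1.5]
grip_width: 0.0464
grip_force: 52.3
t: 5.93
tcp_pos: [0.6224, 0.2102, 0.2131]
ee_rot: [-3.14, -0.001, 2.308]
ft_force: [-1.1, 0.3, -1.4]
grip_width: 0.0468
grip_force: 52.3
seasoning_stand 0.77 10092 0.6873257
breakfast_stand 0.68 4444 0.33812863
tcp [0.6222 0.2111 0.2143] rot [-3.141 -0.     2.31 ] f [-0.3  0.8 -1.8] w 0.0466 t 6.1
travel mm [-1.3  0.7 -0.7] len 2 twist -0.0
```

View pics/w3.png

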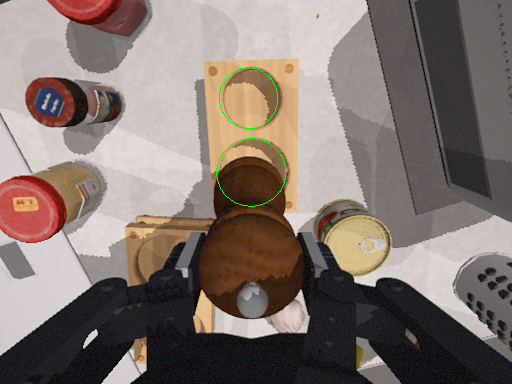

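The mill hangs over its hole: the green predicted rims at (249,98) and (252,172) match the holes to 1–2 px, and the tin at (352,245) is clear of the fingers and lower than them. I lower the mill.

```bash
python3 -m crank '{"gripper":[255,255,255,255,255,255,255,255],"travel":[[-1,1,15],[-1,1,32],[-1,1,50],[-1,1,66],[-1,1,80],[-1,1,92],[-1,1,95],[-1,1,95]],"twist":[0,0,0,0,0,0,0,0]}' 50
python3 -m crank '{"gripper":[255,255,255,255],"travel":[[0,0,2],[0,0,4],[0,0,4],[0,0,4]],"twist":[0,0,0,0]}' 50
```

```text
t: 6.8
tcp_pos: [0.6238, 0.2105, 0.1188]
ee_rot: [-3.141, -0.0, 2.309]
ft_force: [1.0, -0.6, -1.9]
grip_width: 0.0465
grip_force: 52.3
t: 7.13
tcp_pos: [0.6243, 0.2103, 0.1156]
ee_rot: [3.141, 0.0, 2.309]
ft_force: [0.2, -0.5, -1.8]
grip_width: 0.0465
grip_force: 52.3
```

```bash
python3 -m crank '{"gripper":[255,255,255],"travel":[[0,0,1],[0,0,1],[0,0,1]],"twist":[0,0,0]}' 50
python3 -m crank '{"gripper":[255,255,255],"travel":[[0,0,1],[0,0,1],[0,0,1]],"twist":[0,0,0]}' 50
```

```text
t: 7.38
tcp_pos: [0.6244, 0.2104, 0.1149]
ee_rot: [3.141, 0.0, 2.309]
ft_force: [-1.2, -0.2, 5.9]
grip_width: 0.0463
grip_force: 53.0
t: 7.63
tcp_pos: [0.6247, 0.2104, 0.1148]
ee_rot: [3.14, 0.001, 2.309]
ft_force: [-4.9, -1.7, 18.9]
grip_width: 0.0464
grip_force: 54.3
```

The contact force rises at TCP z = 0.115, which is the 14 mm base board. I release and go back up.

```bash
python3 -m crank '{"gripper":[255,0,0,0,0,0,0,0],"travel":[[0,0,-1],[0,0,-1],[0,0,-1],[0,0,-1],[0,0,-1],[0,0,-1],[0,0,-1],[0,0,-1]],"twist":[0,0,0,0,0,0,0,0]}' 50
python3 -m crank '{"gripper":[0,0,0,0,0,0],"travel":[[0,0,-20],[0,0,-50],[0,0,-85],[0,0,-115],[0,0,-115],[0,0,-115]],"twist":[0,0,0,0,0,0]}' 50
python3 go.py .451 .154 .231 2.31
```

```text
t: 8.3
tcp_pos: [0.6242, 0.2103, 0.1142]
ee_rot: [-3.141, 0.0, 2.309]
ft_force: [-0.7, -0.3, -0.5]
grip_width: 0.0854
grip_force: 0.0
t: 8.8
tcp_pos: [0.6246, 0.2105, 0.2308]
ee_rot: [3.139, 0.001, 2.309]
ft_force: [-0.5, 0.5, -1.4]
grip_width: 0.0851
grip_force: 0.0
tcp [0.6246 0.2105 0.2308] rot [3.139e+00 1.000e-03 2.309e+00] f [-0.5  0.5 -1.4] w 0.0851 t 8.8
travel mm [  75.  -166.4   -0.2] len 183 twist -0.001
```

```bash
python3 -m crank '{"gripper":[0,0,0,0,0,0,0,0],"travel":[[10,-22,0],[24,-53,0],[38,-85,0],[53,-117,0],[66,-147,0],[75,-166,0],[75,-166,0],[75,-166,0]],"twist":[0,0,0,0,0,0,0,0]}'
cat > m2.py <<'E'
from fit import *
from go import go
P=dict(spice_jar=(.451,.154,0,0),honey_jar=(.482,.053,0,0),jam_jar=(.407,.243,0,0))
print("settle",readout.observe()["joint_velocities"].round(3).max())
get_image("wrist"); get_image("wrist"); C=cam("wrist"); im=get_image("wrist"); cv2.imwrite("pics/w_last.png",im)
T=cam("top"); tm=get_image("top"); cv2.imwrite("pics/t_last.png",tm)
for o in P:
    L={}
    for n,c in(("wrist",C),("top",T)):
        for q in silhouettes(n,o):
            m=q["mask"].astype(np.float32); e=iou(render(c,o,P[o]),m)
            if e>.45: L[n]=(c,m); break
    for k in L: print(o,k,*[np.round(a,4) for a in fit(o,[L[k]],P[o],(0,1))])
    if len(L)==2: print("   both zfree",*[np.round(a,4) for a in fit(o,list(L.values()),P[o],(0,1,2))])
go(.451,.154,.071,2.31)
E
python3 m2.py
```

```text
t: 9.47
tcp_pos: [0.4504, 0.154, 0.2292]
ee_rot: [-3.141, -0.0, 2.309]
ft_force: [1.4, -0.5, -1.2]
grip_width: 0.0857
grip_force: 0.0
settle 0.028
spice_jar wrist [0.4537 0.155 ] 0.967
jam_jar wrist [0.4091 0.2425] 0.9738
jam_jar top [0.4059 0.2419] 0.9614
   both zfree [ 0.4082  0.2424 -0.0014] 0.938
tcp [0.451  0.1541 0.2292] rot [-3.141 -0.     2.309] f [-0.6  0.5  0.4] w 0.086 t 10.0
travel mm [-1.000e-01 -1.000e-01  1.582e+02] len 158 twist -0.001
```

```bash
python3 -m crank '{"gripper":[0,0,0,0,0,0,0,0],"travel":[[0,1,20],[0,1,50],[0,1,80],[0,1,110],[0,1,135],[0,1,152],[0,1,158],[0,1,158]],"twist":[0,0,0,0,0,0,0,0]}'
python3 -m crank '{"gripper":[150,255,255,255,255,255,255,255],"travel":[[0,0,0],[0,0,0],[0,0,0],[0,0,0],[0,0,0],[0,0,0],[0,0,0],[0,0,0]],"twist":[0,0,0,0,0,0,0,0]}' 40
python3 -m crank '{"gripper":[255,255,255,255,255,255,255],"travel":[[0,0,-5],[0,0,-20],[0,0,-50],[0,0,-85],[0,0,-115],[0,0,-145],[0,0,-145]],"twist":[0,0,0,0,0,0,0]}' 40
python3 go.py .5704 .2649 .216 2.31
```

```text
t: 10.63
tcp_pos: [0.4513, 0.1546, 0.0704]
ee_rot: [-3.14, -0.001, 2.309]
ft_force: [-0.3, 0.2, 0.6]
grip_width: 0.0853
grip_force: 0.0
t: 11.3
tcp_pos: [0.4522, 0.155, 0.0722]
ee_rot: [3.14, 0.001, 2.309]
ft_force: [-1.1, 0.8, 12.8]
grip_width: 0.0398
grip_force: 38.7
t: 11.88
tcp_pos: [0.453, 0.1552, 0.2214]
ee_rot: [3.135, 0.002, 2.309]
ft_force: [0.8, 0.5, -0.2]
grip_width: 0.0396
grip_force: 40.9
tcp [0.453  0.1552 0.2214] rot [3.135e+00 2.000e-03 2.309e+00] f [ 0.8  0.5 -0.2] w 0.0396 t 11.9
travel mm [  2.2 160.7   5.4] len 161 twist -0.001
```

```bash
python3 -m crank '{"gripper":[255,255,255,255,255,255,255,255],"travel":[[0,20,0],[1,50,0],[1,80,0],[2,110,0],[2,138,0],[2,155,0],[2,161,0],[2,161,0]],"twist":[0,0,0,0,0,0,0,0]}' 40
python3 -m crank '{"gripper":[255,255],"travel":[[0,0,0],[0,0,0]],"twist":[0,0]}' 40
python3 go.py .5704 .2649 .092 2.31
python3 - <<'E'
from fit import *
get_image("wrist");im=get_image("wrist"); cv2.imwrite("pics/w4.png",im)
E
```

```text
t: 12.55
tcp_pos: [0.5695, 0.2651, 0.2158]
ee_rot: [-3.141, -0.0, 2.309]
ft_force: [-1.7, 0.0, -1.7]
grip_width: 0.0394
grip_force: 40.9
t: 12.72
tcp_pos: [0.569, 0.2637, 0.2166]
ee_rot: [-3.141, 0.0, 2.308]
ft_force: [0.2, -0.1, -1.2]
grip_width: 0.0398
grip_force: 40.9
tcp [0.569  0.2637 0.2166] rot [-3.141  0.     2.308] f [ 0.2 -0.1 -1.2] w 0.0398 t 12.7
travel mm [-1.000e-01  1.900e+00  1.246e+02] len 125 twist -0.002
```

View pics/w4.png

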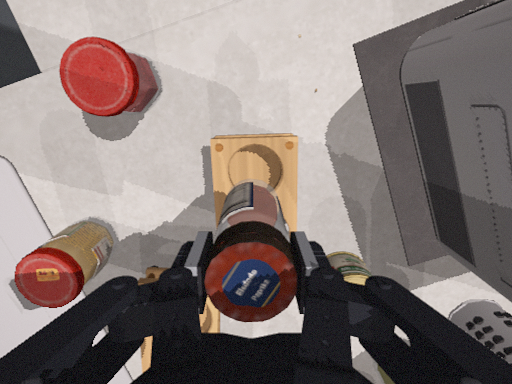

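The spice jar hangs upright over the small hole (rim seen at 254,168). I lower it to 0.092, then feel for the board.

```bash
python3 -m crank '{"gripper":[255,255,255,255,255,255,255,255],"travel":[[0,2,15],[0,2,40],[0,2,65],[0,2,85],[0,2,103],[0,2,117],[0,2,123],[0,2,123]],"twist":[0,0,0,0,0,0,0,0]}' 40
python3 -m crank '{"gripper":[255,255,255,255],"travel":[[0,0,2],[0,0,5],[0,0,5],[0,0,5]],"twist":[0,0,0,0]}' 40
python3 -m crank '{"gripper":[255,255,255],"travel":[[0,0,1],[0,0,1.5],[0,0,1.5]],"twist":[0,0,0]}' 40
```

```text
t: 13.48
tcp_pos: [0.5704, 0.2654, 0.0925]
ee_rot: [-3.14, -0.0, 2.309]
ft_force: [-0.9, -0.2, -1.3]
grip_width: 0.0396
grip_force: 40.9
t: 13.82
tcp_pos: [0.571, 0.266, 0.0887]
ee_rot: [3.141, 0.0, 2.309]
ft_force: [0.4, 0.3, -1.5]
grip_width: 0.0394
grip_force: 40.9
t: 14.07
tcp_pos: [0.5709, 0.2659, 0.0868]
ee_rot: [-3.141, 0.0, 2.309]
ft_force: [0.2, -0.4, 0.1]
grip_width: 0.0401
grip_force: 40.9
```

```bash
python3 -m crank '{"gripper":[255,255,255],"travel":[[0,0,1],[0,0,1],[0,0,1]],"twist":[0,0,0]}' 40
python3 -m crank '{"gripper":[255,255,255],"travel":[[0,0,0],[0,0,0],[0,0,0]],"twist":[0,0,0]}' 40
```

```text
t: 14.32
tcp_pos: [0.5711, 0.266, 0.0863]
ee_rot: [3.141, 0.0, 2.309]
ft_force: [-0.5, -0.7, 6.7]
grip_width: 0.0397
grip_force: 41.6
t: 14.57
tcp_pos: [0.5711, 0.266, 0.0863]
ee_rot: [3.141, 0.0, 2.309]
ft_force: [-0.3, -0.5, 6.8]
grip_width: 0.0397
grip_force: 41.6
```

```bash
python3 -m crank '{"gripper":[0,0,0,0,0,0],"travel":[[0,0,0],[0,0,0],[0,0,0],[0,0,0],[0,0,0],[0,0,0]],"twist":[0,0,0,0,0,0]}' 40
python3 -m crank '{"gripper":[0,0,0,0,0,0,0],"travel":[[0,0,-15],[0,0,-45],[0,0,-80],[0,0,-115],[0,0,-140],[0,0,-140],[0,0,-140]],"twist":[0,0,0,0,0,0,0]}' 50
python3 go.py .482 .053 .231 2.255
```

```text
t: 15.07
tcp_pos: [0.5709, 0.2659, 0.0857]
ee_rot: [-3.142, 0.0, 2.309]
ft_force: [-0.4, 0.1, -0.2]
grip_width: 0.0858
grip_force: 0.0
t: 15.65
tcp_pos: [0.5712, 0.2661, 0.2268]
ee_rot: [3.14, 0.001, 2.309]
ft_force: [-1.1, 0.8, -1.1]
grip_width: 0.0851
grip_force: 0.0
tcp [0.5712 0.2661 0.2268] rot [3.140e+00 1.000e-03 2.309e+00] f [-1.1  0.8 -1.1] w 0.0851 t 15.7
travel mm [ -97.6 -209.3   -4.2] len 231 twist 0.054
```

```bash
python3 -m crank '{"gripper":[0,0,0,0,0,0,0,0],"travel":[[-10,-20,-4],[-26,-55,-4],[-43,-92,-4],[-59,-127,-4],[-76,-162,-4],[-90,-193,-4],[-98,-209,-4],[-98,-209,-4]],"twist":[0,0,0,0.02,0.05,0.054,0.054,0.054]}'
python3 -m crank '{"gripper":[0,0],"travel":[[0,0,0],[0,0,0]],"twist":[0,0]}'
sed -i 's/^go.*/go(.483,.052,.067,2.255)/' m2.py; python3 m2.py
```

```text
t: 16.32
tcp_pos: [0.4807, 0.0489, 0.2293]
ee_rot: [-3.139, 0.0, 2.25]
ft_force: [-0.5, -0.7, 0.4]
grip_width: 0.0852
grip_force: 0.0
t: 16.48
tcp_pos: [0.4822, 0.0534, 0.2292]
ee_rot: [-3.141, -0.001, 2.255]
ft_force: [-0.5, 0.7, -0.1]
grip_width: 0.0855
grip_force: 0.0
settle 0.003
honey_jar wrist [0.4839 0.0538] 0.9589
honey_jar top [0.4816 0.0536] 0.9027
   both zfree [ 0.4832  0.0534 -0.0005] 0.9189
jam_jar wrist [0.4095 0.244 ] 0.9637
jam_jar top [0.4064 0.2424] 0.9577
   both zfree [0.4087 0.2427 0.0031] 0.9305
tcp [0.4822 0.0529 0.2298] rot [-3.141  0.     2.255] f [-0.   0.9 -0.5] w 0.0855 t 17.0
travel mm [ -1.2   0.  162.8] len 163 twist -0.0
```

```bash
python3 -m crank '{"gripper":[0,0,0,0,0,0,0,0],"travel":[[0,1,20],[0,1,50],[0,1,80],[0,1,110],[0,1,138],[0,1,156],[0,1,163],[0,1,163]],"twist":[0,0,0,0,0,0,0,0]}'
python3 -m crank '{"gripper":[80,255,255,255,255,255,255],"travel":[[0,0,0],[0,0,0],[0,0,0],[0,0,0],[0,0,0],[0,0,0],[0,0,0]],"twist":[0,0,0,0,0,0,0]}' 60
python3 -m crank '{"gripper":[255,255,255,255,255],"travel":[[0,0,-5],[0,0,-15],[0,0,-30],[0,0,-30],[0,0,-30]],"twist":[0,0,0,0,0]}' 60
python3 - <<'E'
from fit import *
get_image("wrist");im=get_image("wrist"); cv2.imwrite("pics/w5.png",im)
E
python3 go.py .6868 -.0128 .231 2.255
```

```text
t: 17.65
tcp_pos: [0.4825, 0.0534, 0.0658]
ee_rot: [-3.14, -0.001, 2.255]
ft_force: [-0.3, -0.4, -0.2]
grip_width: 0.0851
grip_force: 0.0
t: 18.23
tcp_pos: [0.4836, 0.0534, 0.0684]
ee_rot: [3.14, 0.001, 2.255]
ft_force: [-2.6, -0.5, 12.3]
grip_width: 0.0629
grip_force: 62.7
t: 18.65
tcp_pos: [0.4835, 0.0535, 0.0978]
ee_rot: [3.14, 0.001, 2.255]
ft_force: [-0.2, -0.2, -4.2]
grip_width: 0.0628
grip_force: 66.6
tcp [0.4829 0.0534 0.0967] rot [-3.142  0.     2.255] f [ 0.6 -0.6 -4.1] w 0.0626 t 18.8
travel mm [-180.1  116.2 -134.3] len 253 twist -0.0
```

View pics/w5.png

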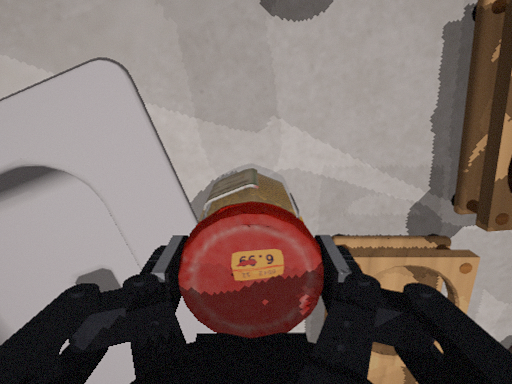

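Honey held by the lid and upright (lid centre 252,270). I carry it to the far breakfast hole.

```bash
python3 -m crank '{"gripper":[255,255,255,255,255,255,255,255],"travel":[[0,0,-20],[0,0,-50],[0,0,-85],[-10,6,-110],[-30,19,-122],[-55,35,-122],[-80,51,-122],[-105,67,-122]],"twist":[0,0,0,0,0,0,0,0]}' 60
python3 -m crank '{"gripper":[255,255,255,255,255,255,255],"travel":[[-25,16,0],[-45,30,0],[-62,40,0],[-72,47,0],[-75,49,0],[-75,49,0],[-75,49,0]],"twist":[0,0,0,0,0,0,0]}' 60
python3 - <<'E'
from fit import *
from go import go
get_image("wrist"); C=cam("wrist"); im=get_image("wrist"); T=cam("top"); get_image("top"); tm=get_image("top")
for c in ([.6868,-.0128],[.6274,.06]):
    a=np.linspace(0,2*np.pi,40); q=np.array([proj(C,[c[0]+.042*np.cos(t),c[1]+.042*np.sin(t),.044]) for t in a])
    cv2.polylines(im,[(q*16).astype(np.int32)],True,(0,255,0),1,shift=4)
cv2.imwrite("pics/w6.png",np.hstack([im[:,56:456],cv2.resize(tm[40:300,170:440],(400,384))]))
go(.6868,-.0128,.085,2.255)
E
```

```text
t: 19.42
tcp_pos: [0.6022, 0.0139, 0.2184]
ee_rot: [-3.141, -0.0, 2.255]
ft_force: [-0.2, 0.7, -3.3]
grip_width: 0.0628
grip_force: 67.8
t: 20.0
tcp_pos: [0.686, -0.0124, 0.2182]
ee_rot: [-3.141, -0.001, 2.255]
ft_force: [-0.5, -1.3, -3.9]
grip_width: 0.0625
grip_force: 67.7
tcp [ 0.6863 -0.0124  0.2192] rot [3.141 0.    2.255] f [-0.2  0.3 -3.6] w 0.0629 t 20.2
travel mm [ -0.6   0.2 134.2] len 134 twist 0.0
```

View pics/w6.png

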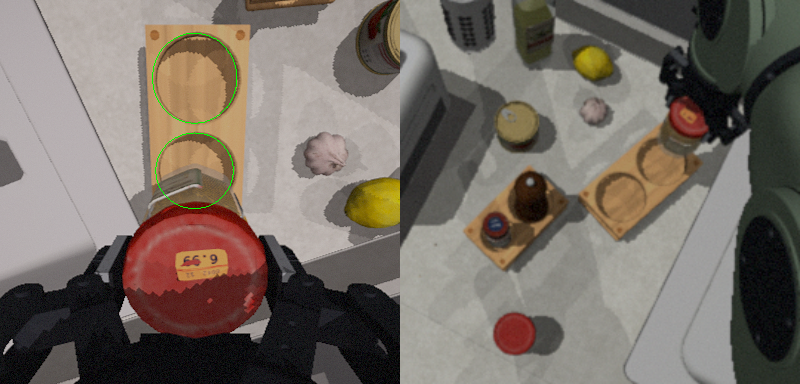

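The left half shows the honey over the far hole with rim predictions matching to 1–2 px. The right half (top view) shows the mill and spice jar standing in their stand and the garlic clear. I lower the honey.

```bash
python3 -m crank '{"gripper":[255,255,255,255,255,255,255,255],"travel":[[-1,0,12],[-1,0,35],[-1,0,58],[-1,0,80],[-1,0,100],[-1,0,117],[-1,0,129],[-1,0,131]],"twist":[0,0,0,0,0,0,0,0]}' 60
python3 -m crank '{"gripper":[255,255,255,255],"travel":[[0,0,2],[0,0,4],[0,0,4],[0,0,4]],"twist":[0,0,0,0]}' 60
python3 -m crank '{"gripper":[255,255,255],"travel":[[0,0,1],[0,0,1],[0,0,1]],"twist":[0,0,0]}' 60
```

```text
t: 20.87
tcp_pos: [0.6863, -0.0134, 0.086]
ee_rot: [-3.139, -0.002, 2.255]
ft_force: [-1.0, 0.2, -3.0]
grip_width: 0.0628
grip_force: 67.7
t: 21.2
tcp_pos: [0.6876, -0.0136, 0.0846]
ee_rot: [3.141, 0.001, 2.255]
ft_force: [0.5, -0.2, -2.3]
grip_width: 0.063
grip_force: 67.7
t: 21.45
tcp_pos: [0.6873, -0.0136, 0.083]
ee_rot: [3.142, 0.0, 2.255]
ft_force: [-0.2, -0.2, -3.3]
grip_width: 0.0628
grip_force: 67.7
```

```bash
python3 -m crank '{"gripper":[255,255,255],"travel":[[0,0,1],[0,0,1],[0,0,1]],"twist":[0,0,0]}' 60
python3 -m crank '{"gripper":[255,255,255],"travel":[[0,0,1],[0,0,1],[0,0,1]],"twist":[0,0,0]}' 60
```

```text
t: 21.7
tcp_pos: [0.6875, -0.0137, 0.0826]
ee_rot: [3.141, 0.001, 2.255]
ft_force: [-4.5, -0.5, 6.7]
grip_width: 0.0627
grip_force: 68.6
t: 21.95
tcp_pos: [0.6877, -0.0138, 0.0825]
ee_rot: [3.141, 0.001, 2.255]
ft_force: [-7.7, -1.3, 19.8]
grip_width: 0.0626
grip_force: 69.9
```

Contact is at 0.0825, exactly 14 mm above the grasp height, so the honey is on the base board. Release.

```bash
python3 -m crank '{"gripper":[255,0,0,0,0,0],"travel":[[0,0,-1],[0,0,-1],[0,0,-1],[0,0,-1],[0,0,-1],[0,0,-1]],"twist":[0,0,0,0,0,0]}' 60
python3 -m crank '{"gripper":[0,0,0,0,0,0,0],"travel":[[0,0,-15],[0,0,-45],[0,0,-80],[0,0,-115],[0,0,-145],[0,0,-145],[0,0,-145]],"twist":[0,0,0,0,0,0,0]}' 60
python3 go.py .408 .243 .229 2.255
```

```text
t: 22.45
tcp_pos: [0.6873, -0.0135, 0.0817]
ee_rot: [-3.141, -0.0, 2.255]
ft_force: [-0.5, 0.0, 0.3]
grip_width: 0.0856
grip_force: 0.0
t: 23.03
tcp_pos: [0.6878, -0.0136, 0.2283]
ee_rot: [3.14, 0.002, 2.255]
ft_force: [0.3, -0.1, -1.4]
grip_width: 0.0854
grip_force: 0.0
tcp [ 0.6878 -0.0136  0.2283] rot [3.140e+00 2.000e-03 2.255e+00] f [ 0.3 -0.1 -1.4] w 0.0854 t 23.0
travel mm [375.6 -54.7  -0.7] len 380 twist -0.0
```

```bash
python3 -m crank '{"gripper":[0,0,0,0,0,0,0,0],"travel":[[15,-2,0],[42,-6,0],[75,-11,0],[110,-16,0],[145,-21,0],[180,-26,0],[215,-31,0],[250,-36,0]],"twist":[0,0,0,0,0,0,0,0]}'
python3 -m crank '{"gripper":[0,0,0,0,0,0,0,0],"travel":[[35,-5,0],[70,-10,0],[98,-15,0],[118,-18,0],[126,-19,0],[126,-19,0],[126,-19,0],[126,-19,0]],"twist":[0,0,0,0,0,0,0,0]}'
sed -i 's/^go.*/go(.408,.243,.053,2.255)/;s/^P=.*/P=dict(jam_jar=(.407,.243,0,0))/' m2.py; python3 m2.py
```

```text
t: 23.7
tcp_pos: [0.4996, 0.1582, 0.2261]
ee_rot: [-3.14, -0.0, 2.255]
ft_force: [1.5, 0.6, 0.2]
grip_width: 0.0852
grip_force: 0.0
t: 24.37
tcp_pos: [0.4079, 0.2421, 0.2265]
ee_rot: [-3.141, 0.001, 2.253]
ft_force: [-0.0, 0.3, 0.9]
grip_width: 0.0851
grip_force: 0.0
settle 0.005
jam_jar wrist [0.4086 0.2439] 0.9742
tcp [0.4073 0.2428 0.2267] rot [-3.141  0.     2.254] f [ 0.6 -0.5  0.5] w 0.0851 t 24.7
travel mm [ -0.3   0.7 173.7] len 174 twist -0.001
```

```bash
python3 -m crank '{"gripper":[0,0,0,0,0,0,0,0],"travel":[[0,1,20],[0,1,50],[0,1,82],[0,1,114],[0,1,144],[0,1,165],[0,1,174],[0,1,174]],"twist":[0,0,0,0,0,0,0,0]}'
python3 -m crank '{"gripper":[80,255,255,255,255,255,255],"travel":[[0,0,0],[0,0,0],[0,0,0],[0,0,0],[0,0,0],[0,0,0],[0,0,0]],"twist":[0,0,0,0,0,0,0]}' 60
python3 -m crank '{"gripper":[255,255,255,255,255],"travel":[[0,0,-5],[0,0,-15],[0,0,-30],[0,0,-30],[0,0,-30]],"twist":[0,0,0,0,0]}' 60
python3 - <<'E'
from fit import *
get_image("wrist");im=get_image("wrist"); cv2.imwrite("pics/w7.png",im)
E
python3 go.py .6274 .06 .22 2.255
```

```text
t: 25.33
tcp_pos: [0.4074, 0.2432, 0.0515]
ee_rot: [-3.139, -0.0, 2.255]
ft_force: [0.0, 0.9, 0.2]
grip_width: 0.0852
grip_force: 0.0
t: 25.92
tcp_pos: [0.4083, 0.244, 0.0544]
ee_rot: [3.14, 0.0, 2.255]
ft_force: [-2.5, -1.7, 9.0]
grip_width: 0.0633
grip_force: 63.5
t: 26.33
tcp_pos: [0.4083, 0.2441, 0.084]
ee_rot: [3.139, 0.0, 2.255]
ft_force: [0.3, 0.3, -2.7]
grip_width: 0.063
grip_force: 66.6
tcp [0.4078 0.2438 0.0829] rot [3.141 0.    2.255] f [-0.7 -0.5 -2.5] w 0.0633 t 26.4
travel mm [-281.2   54.1 -137.1] len 317 twist -0.0
```

View pics/w7.png

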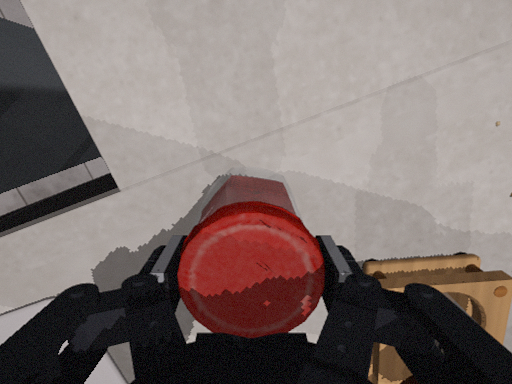

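Jam jar held upright by its lid (252,270). I carry it to the near breakfast hole.

```bash
python3 -m crank '{"gripper":[255,255,255,255,255,255,255,255],"travel":[[0,0,-20],[0,0,-52],[0,0,-88],[-10,2,-118],[-32,6,-132],[-64,12,-132],[-98,19,-132],[-132,25,-132]],"twist":[0,0,0,0,0,0,0,0]}' 60
python3 -m crank '{"gripper":[255,255,255,255,255,255,255,255],"travel":[[-34,7,0],[-68,13,0],[-100,19,0],[-126,24,0],[-142,28,0],[-149,29,0],[-149,29,0],[-149,29,0]],"twist":[0,0,0,0,0,0,0,0]}' 60
python3 - <<'E'
from fit import *
from go import go
get_image("wrist"); C=cam("wrist"); im=get_image("wrist"); get_image("top"); tm=get_image("top")
for c in ([.6868,-.0128],[.6274,.06]):
    a=np.linspace(0,2*np.pi,40); q=np.array([proj(C,[c[0]+.042*np.cos(t),c[1]+.042*np.sin(t),.044]) for t in a])
    cv2.polylines(im,[(q*16).astype(np.int32)],True,(0,255,0),1,shift=4)
cv2.imwrite("pics/w8.png",np.hstack([im[:,56:456],cv2.resize(tm[40:300,170:440],(400,384))]))
go(.6274,.06,.074,2.255)
E
```

```text
t: 27.1
tcp_pos: [0.5115, 0.1562, 0.2147]
ee_rot: [-3.141, -0.0, 2.255]
ft_force: [1.2, 0.9, -2.8]
grip_width: 0.063
grip_force: 67.6
t: 27.77
tcp_pos: [0.6266, 0.0607, 0.2142]
ee_rot: [-3.141, -0.001, 2.255]
ft_force: [-0.4, 0.5, -2.2]
grip_width: 0.0631
grip_force: 67.6
tcp [0.6268 0.061  0.215 ] rot [-3.142 -0.     2.256] f [-0.4  0.6 -3. ] w 0.0632 t 28.0
travel mm [-1.20e+00 -1.00e-01  1.41e+02] len 141 twist 0.001
```

View pics/w8.png

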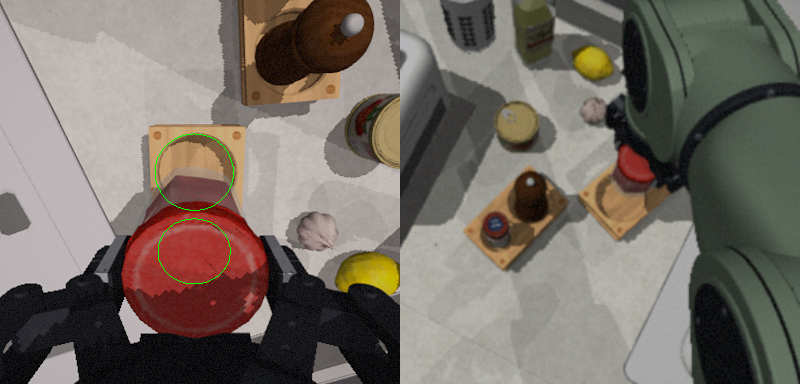

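The jam hangs over the near hole (predicted rim at 195,172, true rim about 1 px off). The mill, spice jar, tin and garlic are undisturbed. I lower the jam.

```bash
python3 -m crank '{"gripper":[255,255,255,255,255,255,255,255],"travel":[[-1,0,14],[-1,0,38],[-1,0,64],[-1,0,88],[-1,0,108],[-1,0,126],[-1,0,139],[-1,0,141]],"twist":[0,0,0,0,0,0,0,0]}' 60
python3 -m crank '{"gripper":[255,255,255,255],"travel":[[0,0,2],[0,0,4],[0,0,4],[0,0,4]],"twist":[0,0,0,0]}' 60
python3 -m crank '{"gripper":[255,255,255],"travel":[[0,0,1],[0,0,1],[0,0,1]],"twist":[0,0,0]}' 60
```

```text
t: 28.63
tcp_pos: [0.6266, 0.0598, 0.0718]
ee_rot: [-3.139, -0.002, 2.256]
ft_force: [-0.5, -0.3, -3.1]
grip_width: 0.0632
grip_force: 67.6
t: 28.97
tcp_pos: [0.6281, 0.0594, 0.0705]
ee_rot: [3.141, 0.001, 2.255]
ft_force: [-0.0, -0.1, -2.3]
grip_width: 0.0634
grip_force: 67.6
t: 29.22
tcp_pos: [0.6279, 0.0593, 0.069]
ee_rot: [3.141, 0.0, 2.255]
ft_force: [-0.4, 0.1, -2.5]
grip_width: 0.063
grip_force: 67.6
```

```bash
python3 -m crank '{"gripper":[255,255,255],"travel":[[0,0,1],[0,0,1],[0,0,1]],"twist":[0,0,0]}' 60
python3 -m crank '{"gripper":[255,255,255],"travel":[[0,0,0.5],[0,0,0.5],[0,0,0.5]],"twist":[0,0,0]}' 60
```

```text
t: 29.47
tcp_pos: [0.6281, 0.0592, 0.0686]
ee_rot: [3.141, 0.001, 2.255]
ft_force: [-3.9, -1.4, 9.9]
grip_width: 0.0633
grip_force: 68.7
t: 29.72
tcp_pos: [0.6281, 0.0591, 0.0685]
ee_rot: [3.141, 0.001, 2.255]
ft_force: [-7.4, -1.4, 16.9]
grip_width: 0.0635
grip_force: 69.5
```

The jam is on the board: contact at 0.0685, as predicted. I release, rise and swing clear for a final look.

```bash
python3 -m crank '{"gripper":[255,0,0,0,0,0],"travel":[[0,0,-1],[0,0,-1],[0,0,-1],[0,0,-1],[0,0,-1],[0,0,-1]],"twist":[0,0,0,0,0,0]}' 60
python3 -m crank '{"gripper":[0,0,0,0,0,0,0],"travel":[[0,0,-15],[0,0,-45],[0,0,-80],[0,0,-115],[0,0,-145],[0,0,-160],[0,0,-160]],"twist":[0,0,0,0,0,0,0]}' 60
python3 -m crank '{"gripper":[0,0,0,0,0,0,0,0],"travel":[[15,-2,0],[42,-6,0],[75,-11,0],[110,-16,0],[145,-21,0],[180,-26,0],[215,-31,0],[240,-36,0]],"twist":[0,0,0,0,0,0,0,0]}'
python3 -m crank '{"gripper":[0,0,0,0],"travel":[[0,0,0],[0,0,0],[0,0,0],[0,0,0]],"twist":[0,0,0,0]}'
python3 - <<'E'
from fit import *
s=get_image("scene"); t=get_image("top")
cv2.imwrite("pics/end.png",np.hstack([cv2.resize(s[90:290,170:370],(400,400)),cv2.resize(t[90:290,190:390],(400,400))]))
E
```

```text
t: 30.22
tcp_pos: [0.6278, 0.0593, 0.0682]
ee_rot: [-3.141, -0.0, 2.255]
ft_force: [0.1, 0.3, 0.1]
grip_width: 0.0856
grip_force: 0.0
t: 30.8
tcp_pos: [0.629, 0.0594, 0.2318]
ee_rot: [3.137, 0.003, 2.255]
ft_force: [0.7, -0.3, 0.7]
grip_width: 0.0855
grip_force: 0.0
t: 31.47
tcp_pos: [0.4459, 0.2245, 0.2278]
ee_rot: [-3.141, -0.001, 2.257]
ft_force: [-0.1, 0.4, -0.3]
grip_width: 0.0857
grip_force: 0.0
t: 31.8
tcp_pos: [0.4489, 0.2218, 0.228]
ee_rot: [-3.141, 0.0, 2.253]
ft_force: [1.3, 0.3, 0.2]
grip_width: 0.0856
grip_force: 0.0
```

View pics/end.png

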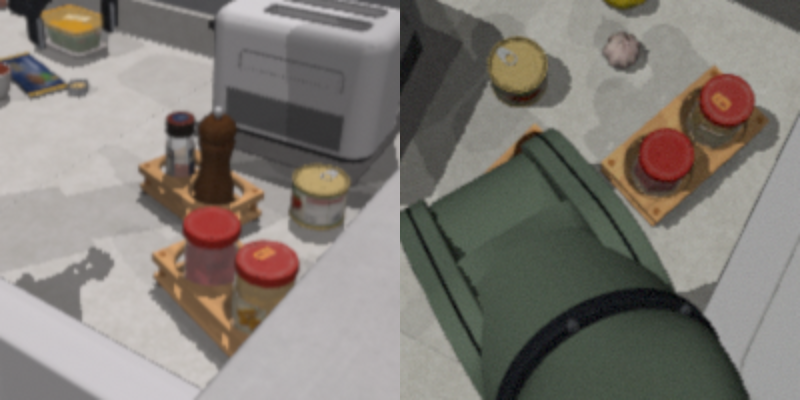

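All four stand upright in their holes: spice (180,145) and mill (215,160) in the seasoning stand, jam (210,240) and honey (265,285) in the breakfast stand. The garlic and tin have not moved.

```bash
python3 -c "from cell import arm; print(arm.sign_off())"
```

```text
the job is handed in; nothing more can be done
None
```

The job is handed in at about 32 s: the mill, spice jar, honey jar and jam jar all stand upright on the base boards of their own stands, and the garlic and tin are where they were.

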